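# Free the tube chute and set out an order on the dispensing counter

### The job

Lift the box that is jammed in the tube chute out of it, so that both tubes roll down to the stop, and stand the box upright on the middle of the weighing scale. Next stand the waisted bottle upright on the middle of the round dosing port, then the squat jar upright on the counter midway between port and scale and in line with them, and last of all stack the small pot upright and centred on top of the jar, in that order.

Things in the scene. Friction and masses are not known exactly. Their poses are not given: they have to be found in the camera images.
- carton_center (a point): Centre (half-way up) of the jammed box: plain brown cardboard with a paper band, 60 x 40 x 70 mm along its own x, y, z (z its height). At the start it stands on the chute's sloping floor, tilted 10 degrees with it, its x (60 mm) pointing up the slope, held back by the gate bar; its upper part stands free above bar and chute walls. 120 g nominal.
- tube_front_center (a point): Middle of the front tube: a plain white closed tube with an ivory cap at one end, 30 mm across, 64 mm long, lying across the chute (its own y is the axis) just up the slope from the box. It rolls freely; when the box is gone it should come to rest by itself against the stop, its axis then 88 mm towards -x of the chute's origin and 37 mm above the counter.
- tube_rear_center (a point): Middle of the rear tube, equal to the front one and lying behind it (farther up the slope). It should come to rest against the front tube, its axis then about 58 mm towards -x of the chute's origin and 43 mm above the counter.
- chute: Fixed aluminium gutter 205 mm long, 80 wide (72 inside), sloping 10 degrees. Origin: on the counter under its middle; x points along it, up the slope. Stop wall at the low end, 100 mm to -x, where the floor is 20 mm up. Side walls 12 mm above the floor, end walls 24. A gate bar (6 mm square, posts 92 mm over all) crosses it 70 mm up from the stop, 38 to 44 mm above the floor: tubes pass under, the box does not.
- port: Round dosing port, fixed: a flat steel disc 90 mm across with a thin dark ring inlaid, 12 mm high, flat on top. Origin: on the counter under its centre. Its y axis lies along the line that joins port and scale (towards or away from the scale); the two centres are always 250 mm apart. Which of the two is to the left varies.
- scale: Small weighing scale, fixed: white base 104 x 100 x 18 mm with a square 84 mm steel plate on it, whose flat top is 22 mm above the counter. Origin: on the counter under the plate's centre.
- bottle_center (a point): Centre (half-way up) of the waisted bottle: a white plastic bottle standing upright, 92 mm high, 54 mm across at foot and top, narrowed to a straight waist 42 mm across from 30 to 68 mm above its foot; ivory foot ring. 130 g nominal.
- jar_center (a point): Centre (half-way up) of the squat jar: a plain white cylinder 56 mm across and 60 mm high with an ivory band near the top, flat on top. 120 g nominal.
- pot_center (a point): Centre (half-way up) of the small pot: a plain white closed cylinder 42 mm across and 28 mm high with an ivory band, flat at both ends. 50 g nominal.
There are look-alikes about, which are no part of the job. What is shaped like the part that bears carton_center but turquoise or yellow is not meant.

How it is judged:
On the way, in this order (a step that is already met when the one before it is completed fails the run):
1. the box stands on the scale and both tubes have rolled down to the stop (horizontal distance between carton_center and scale below 0.014 m and angle between carton_center's own z axis and vertical below 0.1 rad and z of carton_center in the frame of scale between 0.05 and 0.064 m and x of tube_front_center in the frame of chute below -0.078 m and x of tube_rear_center in the frame of chute below -0.046 m and z of tube_front_center in the frame of chute between 0.028 and 0.055 m and y of tube_front_center in the frame of chute between -0.02 and 0.02 m and z of tube_rear_center in the frame of chute between 0.028 and 0.055 m and y of tube_rear_center in the frame of chute between -0.02 and 0.02 m), for 0.2 s.
2. the bottle stands on the dosing port (horizontal distance between bottle_center and port below 0.014 m and angle between bottle_center's own z axis and vertical below 0.1 rad and z of bottle_center in the frame of port between 0.052 and 0.064 m), for 0.2 s.
3. the jar stands midway between port and scale (x of jar_center in the frame of port between -0.015 and 0.015 m and horizontal distance between jar_center and port below 0.14 m and horizontal distance between jar_center and scale below 0.14 m and angle between jar_center's own z axis and vertical below 0.1 rad and height (world z) of jar_center between 0.024 and 0.036 m), for 0.2 s.
4. the pot stands on the jar (horizontal distance between pot_center and jar_center below 0.011 m and angle between pot_center's own z axis and vertical below 0.1 rad and z of pot_center in the frame of jar_center between 0.038 and 0.05 m), for 0.2 s.
At the end, for the whole second after the job is handed in: Box upright on the scale within 14 mm of its centre; tubes in the chute at the stop (within about 10 mm); bottle upright on the port within 14 mm; jar upright midway between port and scale within 15 mm along and across their line; pot on the jar within 11 mm; upright means 0.1 rad; all at rest (all of step 1 and all of step 2 and all of step 3 and all of step 4 and linear speed of each of carton, bottle, jar, pot, tube_front, tube_rear below 0.02 m/s); the robot touches nothing.
It also fails if it takes over 112 s, if anything falls off the work surface, if the arm or the gripper's body presses on something with over 40 N, if the wrist force passes 120 N, or if a joint passes its speed limit or range.

### The arm

A 7-joint arm with a two-finger parallel gripper is mounted at the origin on the work surface. World frame = base frame: x ahead of the robot, y to its left, z up, the work surface at z = 0. Lengths are in m, angles in rad, forces in N, time in s.
With the tool pointing down it reaches from about 0.35 to 0.9 m from the base axis. Payload 8.1 kg.
Tool frame: the origin (TCP) lies at the very end of the fingers, on their centre line; the grasp point (between the pads) lies 19 mm behind it; z points along the fingers, x is the direction in which the jaws open and shut, and the axes are right-handed (so a half turn about z gives the same grasp; the last joint's range is limited). The gripper opens to 92 mm and grips with 3 to 60 N. Pads are 19 mm wide; open, the fingers measure 130 mm over their backs; the gripper's body (75 mm by 190 mm) begins 47 mm behind the grasp point.
Start: joints at [-1.452, 0.434, 0.025, 1.573, -0.012, 1.134, -0.075], TCP at [0.138, 0.61, 0.227] pointing down, gripper open.
Joint ranges: [-2.62, 2.62], [-0.44, 2.09], [-1.27, 1.32], [0.08, 2.57], [-1.32, 4.46], [0.12, 2], [-2.74, 2.74]. Speed limits (rad/s): [2.22, 2.22, 3.01, 3.01, 3.14, 3.14, 3.14].

### API

Orientations are given as a unit quaternion [x, y, z, w].
In Python, from plant import readout, cams, bot gives the robot as it stands. The module is installed in compiled form; this text tells all that it offers.
- The arm moves only by the tool step_arm, never from a script. Its argument "series" is a list of rows, each a list of 7 numbers: the opening, from -1 (shut) to 1 (fully open), then the shift along the tool's x, y, z in mm, then the turn, a rotation vector about the tool's x, y, z in degrees. A call has 1 to 12 rows; each row is the pose to reach, as a shift and turn from the pose commanded when the call began, along the tool's axes at that moment; what a row does not reach only later rows make up. A row lasts 1/12 s, in which the tool goes at most 41.7 mm and 7.16 degrees, less where a joint would pass 70% of its speed; a pose out of reach is approached as far as the arm can. A call with a gripper value outside its range is refused whole. The fingers move at their own pace and stop on an object; "newtons" is the grip in N (left out, the last holds). Time passes only in rows, so rows that repeat a pose let the fingers close. It gives the time, the measured TCP pose, the force and the opening at its end, in the units of the state.
- readout.get_obs(): the state, without advancing time (a new reading comes with each control period).
- cams.get_image(name): name is "scene" or "top" or "wrist"; returns the picture (420x560x3 uint8, red, green, blue); there is no depth.
- cams.camera_model(name): a dict with "fx", "fy", "cx", "cy" (pixels), "cam_to_world" (4x4, takes a point from camera to world coordinates); the wrist camera has in their place "T_tool_cam" (4x4, takes a point from camera to tool coordinates, whose origin is the TCP and whose axes are the tool frame's). Camera axes: x right, y up, looking along -z (the intrinsics and any distortion apply to the point x, -y, -z); pixel columns grow to the right and rows downward; lengths in m; the calibration is good to about 2 mm. A picture is of the moment at which its call begins: read the wrist's pose just before it. camera_model takes no time and is no camera call.
- bot.hand_in(): hands the job in, once; it reports no verdict.
The state is a dict: "time": time; "q": joint angles; "joint_vel": joint speeds; "effort": joint torques, N m; "eef_pos": TCP position; "tcp_rot": TCP orientation; "ft_force": force on the tool from outside, world axes, zero at the start; "ft_torque": the same for the moment, N m; "gripper_width": opening from 0.0 (shut) to 1.0 (fully open).
Only numpy, scipy, OpenCV 4.12 (cv2) and the standard library are available. Lean on these libraries where they do the work, as an engineer would, in place of code of your own. Each camera call takes 0.05 s, during which the arm holds its last target. There are 200 camera calls.

## Working session

There is one attempt and no reset: what is moved stays moved. The work goes in short steps, Python scripts to look and compute and a tool call to move; the robot and the scene stay as the last step left them, time stands still between calls to the robot, and variables do not carry over. Pictures are saved under pics/ and viewed, about 12 in all and at most 16, crops included, and the job is handed in when it is done.

Besides the shell and the picture viewer there is one more tool, called after "Request:" in YAML: its name, and indented under it one key for each argument. step_arm: Moves the arm, as the interface text tells. Its arguments: {"type":"object","properties":{"series":{"type":"array"},"newtons":{"type":"number"}},"required":["series"]}

```bash
mkdir -p pics
cat > h.py <<'E'
import numpy as np,cv2
from plant import readout,cams,bot
from scipy.spatial.transform import Rotation as R
def grab(n,f):
    o=readout.get_obs(); im=cams.get_image(n); cv2.imwrite('pics/'+f+'.png',im[:,:,::-1]); 
    return im,o
def model(n,o=None):
    m=cams.camera_model(n)
    if n=='wrist':
        T=np.eye(4);T[:3,:3]=R.from_quat(o['tcp_rot']).as_matrix();T[:3,3]=o['eef_pos'];C=T@np.array(m['T_tool_cam'])
    else: C=np.array(m['cam_to_world'])
    return m,C
def ray(n,u,v,z,o=None):
    m,C=model(n,o)
    K=np.array([[m['fx'],0,m['cx']],[0,m['fy'],m['cy']],[0,0,1.]])
    d=m.get('dist',m.get('distortion'))
    p=cv2.undistortPoints(np.array([[[u,v]]],float),K,None if d is None else np.array(d,float))[0,0]
    w=C[:3,:3]@np.array([p[0],-p[1],-1]);c=C[:3,3]
    return c+w*(z-c[2])/w[2]
E
python3 - <<'E'
from h import *
for n in ('scene','top','wrist'):
    im,o=grab(n,n+'0'); m=cams.camera_model(n); print(n,m)
print(o)
E
```

```text
scene {'fx': 453.9816896328024, 'fy': 453.9816896328024, 'cx': 276.0260007297236, 'cy': 210.6598698224501, 'cam_to_world': array([[ 0.30999646, -0.66967095,  0.67486518,  1.24865937],
       [ 0.95072116,  0.21416024, -0.22419782, -0.15037659],
       [ 0.00560948,  0.71110914,  0.70305926,  0.80540743],
       [ 0.        ,  0.        ,  0.        ,  1.        ]])}
top {'fx': 387.8490738030771, 'fy': 387.8490738030771, 'cx': 276.9253407383023, 'cy': 210.22810803926265, 'cam_to_world': array([[-0.02608965,  0.98968165, -0.1408885 ,  0.41377349],
       [-0.9996029 , -0.02432665,  0.01422152,  0.06859883],
       [ 0.01064743,  0.14120358,  0.98992332,  0.99166884],
       [ 0.        ,  0.        ,  0.        ,  1.        ]])}
wrist {'fx': 351.766427686393, 'fy': 351.766427686393, 'cx': 277.3419785135415, 'cy': 212.43134919532483, 'T_tool_cam': array([[ 9.99999667e-01, -8.13733132e-04, -6.50917243e-05,
        -7.82133510e-05],
       [-8.02098637e-04, -9.64609821e-01, -2.63680204e-01,
        -7.16574330e-02],
       [ 1.51777202e-04,  2.63680169e-01, -9.64610152e-01,
        -1.57848799e-01],
       [ 0.00000000e+00,  0.00000000e+00,  0.00000000e+00,
         1.00000000e+00]])}
{'time': 0.1, 'q': array([-1.4515647 ,  0.43514211,  0.02496712,  1.57397731, -0.01158331,
        1.1340194 , -0.07512221]), 'joint_vel': array([ 8.38732206e-04, -1.93428431e-03,  3.05848751e-04, -1.66987486e-03,
       -8.12878011e-04,  2.06846353e-03,  3.00061648e-05]), 'effort': array([ 2.37817905e-03, -6.69130325e+01,  9.87362489e-01, -3.15147328e+01,
       -6.06073067e-02,  3.76205449e-02,  4.74509238e-05]), 'eef_pos': array([0.13746405, 0.60923323, 0.22604149]), 'tcp_rot': array([ 7.81054605e-01,  6.24462340e-01, -5.00937941e-04,  4.90016852e-04]), 'ft_force': array([ 0.37778556, -0.31595364, -0.17087248]), 'ft_torque': array([-0.02129405, -0.00733482,  0.04118422]), 'gripper_width': 1.0013116356699108}
```

View pics/scene0.png

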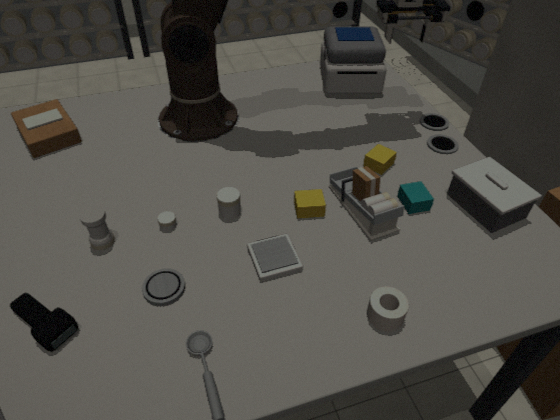

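View pics/top0.png

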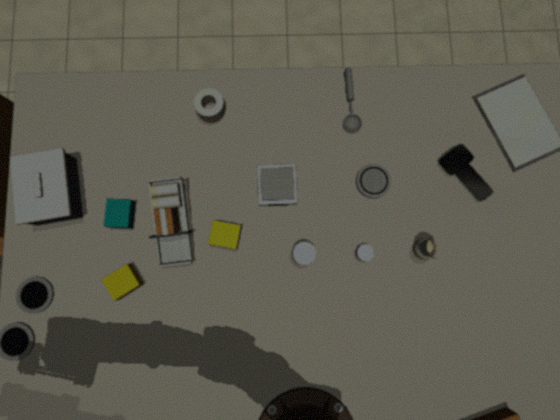

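The scene view shows box (366,185) in the chute, bottle (98,232), pot (167,222), jar (229,205), port (163,287), scale (275,256). The top view shows box (165,222), scale (277,184), port (373,181), jar (304,253), pot (365,253), bottle (425,247). Candidates for the box are brown (165,222), yellow (225,235)/(121,282) and turquoise (119,213). The brown one with a paper band, in the chute, fits the description. I'll confirm it in a crop.

Run:
```python
from h import *
t=cv2.imread('pics/top0.png');s=cv2.imread('pics/scene0.png')
a=cv2.resize(t[165:275,135:205],None,fx=5,fy=5,interpolation=cv2.INTER_CUBIC)
b=cv2.resize(s[155:245,320:410],None,fx=5,fy=5,interpolation=cv2.INTER_CUBIC)
H=550;b=cv2.copyMakeBorder(b,0,H-b.shape[0],0,0,cv2.BORDER_CONSTANT)
cv2.imwrite('pics/c1.png',np.clip(np.hstack([a,b])*1.8,0,255).astype('uint8'))
g=cv2.cvtColor(t,cv2.COLOR_BGR2GRAY);hsv=cv2.cvtColor(t,cv2.COLOR_BGR2HSV)
print('bg',t[215,330],'jar',t[253,304],'pot',t[253,365],'port',t[181,373],'scale',t[184,277])
for th in (115,125,135,150):
    c,_=cv2.findContours((g>th).astype('uint8'),cv2.RETR_EXTERNAL,cv2.CHAIN_APPROX_NONE)
    print(th,[(tuple(np.round(cv2.minAreaRect(k)[0],1)),tuple(np.round(cv2.minAreaRect(k)[1],1)),round(cv2.minAreaRect(k)[2],1)) for k in c if 100<cv2.contourArea(k)<4000 and 140<k[:,0,0].mean()<450])
```

```text
bg [ 84  96 100] jar [119 117 114] pot [121 119 116] port [74 80 78] scale [83 88 88]
115 []
125 []
135 []
150 []
```

View pics/c1.png

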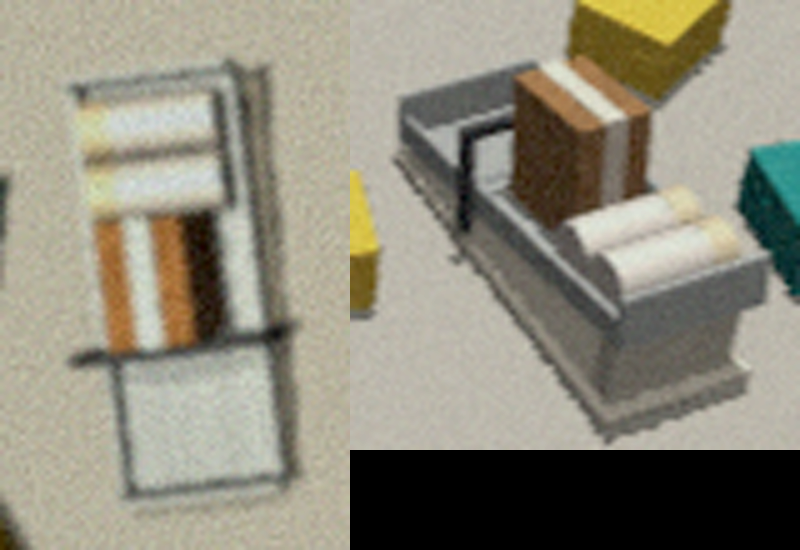

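The crop confirms the brown banded box standing in the chute, with the tubes behind it and the bar in front.

Run:
```python
from h import *
im=cv2.imread('pics/top0.png');t=cv2.bilateralFilter(im,7,25,5);g=cv2.cvtColor(t,cv2.COLOR_BGR2GRAY)
ed=cv2.Canny(g,25,60)
def show(nm,u,v,z): print(nm,(round(u,1),round(v,1)),ray('top',u,v,z).round(4)[:2])
# bright round
m=(g>107).astype('uint8')
c,_=cv2.findContours(m,cv2.RETR_EXTERNAL,cv2.CHAIN_APPROX_NONE)
for k in c:
    a=cv2.contourArea(k)
    if 120<a<3000:
        (u,v),r=cv2.minEnclosingCircle(k);(p,q),wh,an=cv2.minAreaRect(k)
        if 140<u<450 and v>140: print('bright',round(u,1),round(v,1),'rect',np.round([p,q,*wh,an],1),'top60',ray('top',p,q,.06).round(4)[:2],'top28',ray('top',p,q,.028).round(4)[:2],'22',ray('top',p,q,.022).round(4)[:2])
# dark: port ring
d=(g<70).astype('uint8')[150:215,340:410]
c,_=cv2.findContours(d,cv2.RETR_EXTERNAL,cv2.CHAIN_APPROX_NONE)
for k in c:
    if len(k)>30:
        e=cv2.fitEllipse(k);show('port ring %s'%np.round(e[1],1),e[0][0]+340,e[0][1]+150,.012)
# box faces
hsv=cv2.cvtColor(t,cv2.COLOR_BGR2HSV)
print(hsv[222,157],hsv[222,171])
C=lambda x,y:(135+x/5,165+y/5)
for n,(x,y),z in (('box mid',(145,283),.107),('band top',(135,215),.112),('band bot',(157,350),.102),('barL',(75,360),.07),('barR',(290,332),.07),('stopL',(130,495),.044),('stopR',(285,482),.044),('upL',(75,90),.078),('upR',(235,68),.078)): show(n,*C(x,y),z)
```

```text
bright 365.8 252.2 rect [365.5 252.5  15.   15.   90. ] top60 [ 0.4389 -0.1542] top28 [ 0.4398 -0.1619] 22 [ 0.4399 -0.1633]
bright 304.4 253.1 rect [304.3 253.1  21.9  21.   63.4] top60 [ 0.4413 -0.0075] top28 [ 0.4422 -0.0101] 22 [ 0.4424 -0.0106]
bright 164.5 202.0 rect [164.4 201.5   7.1  27.   81.9] top60 [0.5744 0.3276] top28 [0.58   0.3365] 22 [0.581  0.3382]
bright 163.0 188.5 rect [163.1 189.1   7.2  26.4  82.9] top60 [0.6052 0.3313] top28 [0.6117 0.3404] 22 [0.613 0.342]
port ring [ 4.8 15. ] (360.1, 187.6) [ 0.6069 -0.1614]
port ring [27.9 29.2] (373.5, 180.1) [ 0.6258 -0.1973]
[ 15 158  89] [ 16 168  85]
box mid (164.0, 221.6) [0.5198 0.3148]
band top (162.0, 208.0) [0.5506 0.3185]
band bot (166.4, 235.0) [0.4893 0.3103]
barL (150.0, 237.0) [0.4883 0.3576]
barR (193.0, 231.4) [0.499  0.2561]
stopL (161.0, 264.0) [0.4245 0.338 ]
stopR (192.0, 261.4) [0.4288 0.2635]
upL (150.0, 183.0) [0.6171 0.3577]
upR (182.0, 178.6) [0.6261 0.2814]
```

```bash
cat >> h.py <<'E'
def rot(yaw,tilt=0):
    """tool down, tool x at heading yaw+90 deg; tilt deg about tool x: leans like a box on a slope rising along yaw"""
    y,t=np.radians([yaw,tilt]);z=np.array([np.sin(t)*np.cos(y),np.sin(t)*np.sin(y),-np.cos(t)]);x=np.array([-np.sin(y),np.cos(y),0])
    return np.c_[x,np.cross(z,x),z]
def go(p,Rt):
    o=readout.get_obs();A=R.from_quat(o['tcp_rot']).as_matrix()
    print('t',round(o['time'],2),'tcp',o['eef_pos'].round(4),'w',round(o['gripper_width']*92,1),'shift',(A.T@(np.array(p)-o['eef_pos'])*1000).round(1),'turn',np.degrees(R.from_matrix(A.T@Rt).as_rotvec()).round(2))
def proj(n,P,o=None):
    m,C=model(n,o);q=np.linalg.inv(C)@np.append(P,1);return np.array([m['cx']+m['fx']*q[0]/-q[2],m['cy']+m['fy']*-q[1]/-q[2]])
E
python3 - <<'E'
from h import *
Rt=rot(6.2,10);n=-Rt[:,2]
c=np.array([.526,.3135,.0725]); go(c+n*(.01-.019+.11),Rt)
E
```

```text
t 0.15 tcp [0.1375 0.6093 0.2262] w 92.2 shift [-208.7  427.5   54.5] turn [ -9.91   1.72 -18.86]
```

Request:
step_arm:
  series:
    - [1,-209,427,54,-9.9,1.7,-18.9]
    - [1,-209,427,54,-9.9,1.7,-18.9]
    - [1,-209,427,54,-9.9,1.7,-18.9]
    - [1,-209,427,54,-9.9,1.7,-18.9]
    - [1,-209,427,54,-9.9,1.7,-18.9]
    - [1,-209,427,54,-9.9,1.7,-18.9]
    - [1,-209,427,54,-9.9,1.7,-18.9]
    - [1,-209,427,54,-9.9,1.7,-18.9]
    - [1,-209,427,54,-9.9,1.7,-18.9]
    - [1,-209,427,54,-9.9,1.7,-18.9]
    - [1,-209,427,54,-9.9,1.7,-18.9]
    - [1,-209,427,54,-9.9,1.7,-18.9]

```text
time: 1.15
eef_pos: [0.512, 0.3066, 0.1723]
tcp_rot: [0.667, 0.74, 0.065, 0.059]
ft_force: [-0.2, 0.5, 0.5]
gripper_width: 0.999
```

Request:
step_arm:
  series:
    - [1,0,0,0,0,0,0]

```text
time: 1.23
eef_pos: [0.5122, 0.3061, 0.1722]
tcp_rot: [0.668, 0.739, 0.064, 0.059]
ft_force: [-0.6, 0.4, -0.1]
gripper_width: 1.0
```

Run:
```python
from h import *
im,o=grab('wrist','w1')
print(o['eef_pos'],o['time'])
im2=np.clip(im[:,:,::-1]*1.6,0,255).astype('uint8');cv2.imwrite('pics/w1b.png',im2)
Rt=rot(6.2,10);n=-Rt[:,2]
c=np.array([.526,.3135,.0725])
print('box top centre should be',proj('wrist',c+n*.035,o))
hsv=cv2.cvtColor(im,cv2.COLOR_RGB2HSV)
m=cv2.inRange(hsv,(8,100,30),(22,255,255));k,_=cv2.findContours(m,0,1)
for q in k:
    if cv2.contourArea(q)>300: print(cv2.boundingRect(q))
```

```text
[0.51221305 0.30608509 0.1721514 ] 1.2333
box top centre should be [286.10726248 223.20670625]
(261, 342, 299, 13)
(459, 270, 32, 62)
(64, 269, 36, 63)
(299, 174, 22, 92)
(261, 174, 21, 92)
```

View pics/w1b.png

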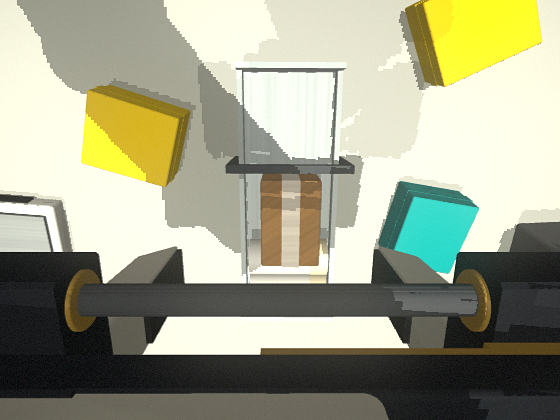

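The wrist picture shows the box's top face at about (291,223), u 261–321, with the bar at v 166. Yaw agrees; the box lies about 3 mm towards +tool x.

Run:
```python
from h import *
Rt=rot(6.2,10);n=-Rt[:,2]
c=np.array([.5257,.3165,.0725]); go(c+n*(.09),Rt);go(c+n*(-.009),Rt)
```

```text
t 1.28 tcp [0.5099 0.3089 0.1722] w 92.0 shift [ 5.9 -1.  11.1] turn [-0.02  0.08 -0.26]
t 1.28 tcp [0.5099 0.3089 0.1722] w 92.0 shift [  6.   -1.  110.1] turn [-0.02  0.08 -0.26]
```

Request:
step_arm:
  series:
    - [1,3,0,11,0,0,0]
    - [1,3,0,11,0,0,0]
    - [1,3,0,40,0,0,0]
    - [1,3,0,65,0,0,0]
    - [1,3,0,90,0,0,0]
    - [1,3,0,108,0,0,0]
    - [1,3,0,110,0,0,0]
    - [1,3,0,110,0,0,0]
    - [1,3,0,110,0,0,0]

```text
time: 2.03
eef_pos: [0.5262, 0.3182, 0.0651]
tcp_rot: [0.664, 0.742, 0.065, 0.058]
ft_force: [1.6, 0.2, 0.8]
gripper_width: 0.999
```

Run:
```python
from h import *
Rt=rot(6.2,10);n=-Rt[:,2]
c=np.array([.5257,.3165,.0725]); go(c+n*(-.009),Rt)
```

```text
t 2.03 tcp [0.5262 0.3182 0.0651] w 91.9 shift [-1.6  0.6  1.6] turn [ 0.01 -0.1   0.12]
```

Request:
step_arm:
  series:
    - [-1,-1,0,1,0,0,0]
    - [-1,-1,0,1,0,0,0]
    - [-1,-1,0,1,0,0,0]
    - [-1,-1,0,1,0,0,0]
    - [-1,-1,0,1,0,0,0]
    - [-1,-1,0,1,0,0,0]
    - [-1,-1,0,1,0,0,0]
    - [-1,-1,0,1,0,0,0]
  newtons: 20

```text
time: 2.7
eef_pos: [0.527, 0.316, 0.0634]
tcp_rot: [0.665, 0.742, 0.065, 0.058]
ft_force: [0.9, -0.3, 0.7]
gripper_width: 0.467
```

Request:
step_arm:
  series:
    - [-1,0,0,0,0,0,0]
    - [-1,0,0,0,0,0,0]
    - [-1,0,1,-8,0,0,0]
    - [-1,0,1,-20,0,0,0]
    - [-1,0,1,-40,0,0,0]
    - [-1,0,1,-65,0,0,0]
    - [-1,0,1,-90,0,0,0]
    - [-1,0,1,-110,0,0,0]
    - [-1,0,1,-120,0,0,0]
    - [-1,0,1,-120,0,0,0]
    - [-1,0,1,-120,0,0,0]

```text
time: 3.62
eef_pos: [0.5072, 0.3138, 0.1821]
tcp_rot: [0.665, 0.742, 0.066, 0.058]
ft_force: [-0.8, 0.3, -1.6]
gripper_width: 0.434
```

Run:
```python
from h import *
im,o=grab('wrist','w2');print(o['eef_pos'],o['gripper_width']*92,o['ft_force'])
im2,_=grab('scene','s2')
a=cv2.resize(im2[130:250,310:430],(420,420))
cv2.imwrite('pics/c2.png',np.clip(np.hstack([im[:,:460],a])[:,:,::-1]*1.4,0,255).astype('uint8')[:, :880])
cv2.imwrite('pics/c2.png',cv2.resize(cv2.imread('pics/c2.png'),(800,382)))
```

```text
[0.50723682 0.31381147 0.18207136] 39.8831745610667 [-0.75485207  0.29190935 -1.59665981]
```

View pics/c2.png

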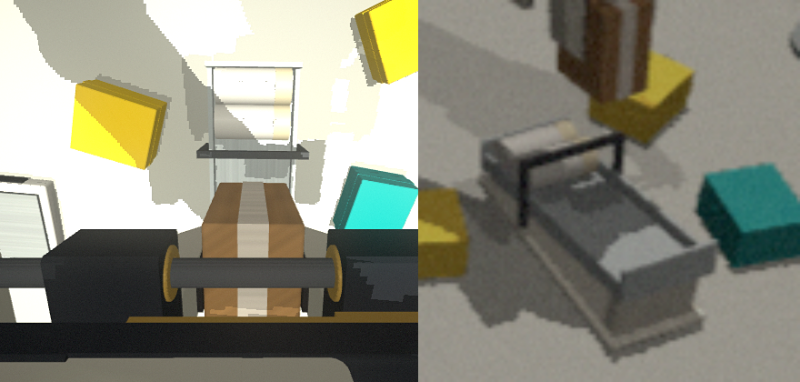

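Run:
```python
from h import *
m=cams.camera_model('wrist');C=np.linalg.inv(m['T_tool_cam'])
for P in [(-.02,-.03,.026),(.02,-.03,.026),(-.02,-.03,-.044),(.02,-.03,-.044)]:
    q=C@np.append(P,1);print(P,(m['cx']+m['fx']*q[0]/-q[2],m['cy']+m['fy']*q[1]/q[2]))
im=cv2.imread('pics/w2.png')
hsv=cv2.cvtColor(im,cv2.COLOR_BGR2HSV);mm=cv2.inRange(hsv,(8,90,25),(22,255,255))
for v in (197,199,201,203,205,208,215,225,235): print(v,np.where(mm[v,200:360])[0][[0,-1]]+200 if mm[v,200:360].any() else None)
# scale in scene & port
t=cv2.bilateralFilter(cv2.imread('pics/top0.png'),7,25,5);g=cv2.cvtColor(t,cv2.COLOR_BGR2GRAY)
for n,(x0,y0,x1,y1) in dict(scale=(240,150,315,220),port=(340,150,410,215)).items():
    cv2.imwrite(f'pics/{n}.png',cv2.resize(t[y0:y1,x0:x1],None,fx=5,fy=5)*2)
a=t[150:220,240:410];cv2.imwrite('pics/c3.png',np.clip(cv2.resize(a,None,fx=4.7,fy=4.7,interpolation=cv2.INTER_CUBIC)*2.,0,255).astype('uint8'))
```

```text
(-0.02, -0.03, 0.026) (np.float64(239.5809794065779), np.float64(196.84681514135656))
(0.02, -0.03, 0.026) (np.float64(314.23876381618595), np.float64(196.90867236794998))
(-0.02, -0.03, -0.044) (np.float64(218.48104889226659), np.float64(241.81812751385377))
(0.02, -0.03, -0.044) (np.float64(334.82053847793), np.float64(241.91249067201122))
197 None
199 None
201 [242 311]
203 [241 314]
205 [240 315]
208 [239 317]
215 [236 319]
225 [231 324]
235 [227 328]
```

View pics/c3.png

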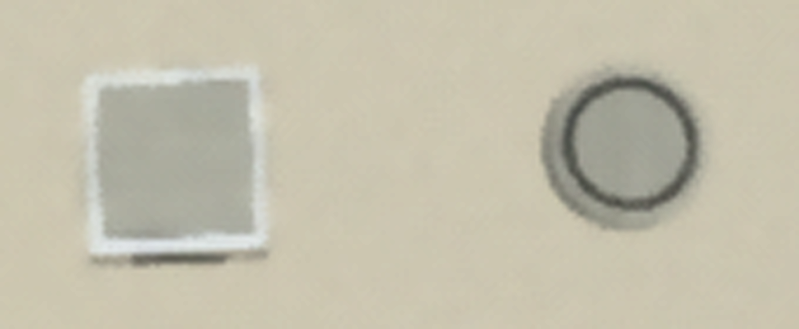

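The tubes are at the stop and the box is in the grip. In the crop the scale plate centre is at (175,160) and the port ring centre at (630,143).

Run:
```python
from h import *
s=ray('top',277.3,184,.022);p=ray('top',373.9,180.3,.012);print(s,p,np.linalg.norm((s-p)[:2]))
S=s[:2]
# scene view check: plate corners by mask
im=cv2.bilateralFilter(cv2.imread('pics/s2.png'),7,25,5)
print('scene proj',proj('scene',s),proj('scene',p))
cv2.imwrite('pics/c4.png',np.clip(cv2.resize(im[225:315,130:310],None,fx=4.4,fy=4.4,interpolation=cv2.INTER_CUBIC)*2.,0,255).astype('uint8'))
```

```text
[0.61929663 0.05195026 0.022     ] [ 0.62521988 -0.19833263  0.012     ] 0.25035296912898414
scene proj [272.85161084 251.70181492] [161.89362317 284.29257474]
```

View pics/c4.png

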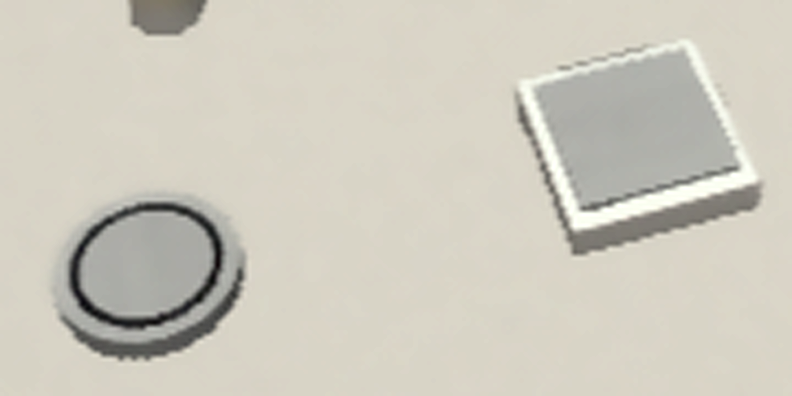

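Run:
```python
from h import *
print(ray('scene',274.8,253.6,.022),ray('scene',163.4,285,.012))
o=readout.get_obs();print(o['eef_pos'])
Rt=rot(0,0)
go([.617,.054,.16],Rt)
```

```text
[0.62590668 0.05441454 0.022     ] [ 0.62805005 -0.19554253  0.012     ]
[0.50671975 0.31319864 0.18050833]
t 3.72 tcp [0.5067 0.3132 0.1805] w 39.9 shift [-269.6   76.7   34.3] turn [ 9.9  -0.52  6.22]
```

Request:
step_arm:
  series:
    - [-1,-271,72,84,9.9,-0.5,6.2]
    - [-1,-271,72,84,9.9,-0.5,6.2]
    - [-1,-271,72,84,9.9,-0.5,6.2]
    - [-1,-271,72,84,9.9,-0.5,6.2]
    - [-1,-271,72,84,9.9,-0.5,6.2]
    - [-1,-271,72,84,9.9,-0.5,6.2]
    - [-1,-271,72,84,9.9,-0.5,6.2]
    - [-1,-271,72,84,9.9,-0.5,6.2]
    - [-1,-271,72,84,9.9,-0.5,6.2]
    - [-1,-271,72,84,9.9,-0.5,6.2]
    - [-1,-271,72,84,9.9,-0.5,6.2]
    - [-1,-271,72,84,9.9,-0.5,6.2]

```text
time: 4.72
eef_pos: [0.6212, 0.0556, 0.1111]
tcp_rot: [0.706, 0.708, 0.001, -0.001]
ft_force: [0.6, -0.1, -1.4]
gripper_width: 0.433
```

Run:
```python
from h import *
go([.621,.053,.06],rot(0,0))
im,o=grab('wrist','w3');print(o['eef_pos'],proj('wrist',[.6225,.053,.022],o))
for P in [(-.042,-.042),(.042,-.042)]: print(proj('wrist',[.6225+P[1],.053+P[0],.022],o))
cv2.imwrite('pics/w3b.png',np.clip(im[:,:,::-1]*1.,0,255).astype('uint8'))
```

```text
t 4.72 tcp [0.6212 0.0556 0.1111] w 39.8 shift [-2.7 -0.3 51.1] turn [ 0.05 -0.13  0.17]
[0.62120331 0.05561697 0.1110812 ] [273.30043602 219.52182707]
[213.32886875 161.77739595]
[333.30377384 162.20520882]
```

View pics/w3b.png

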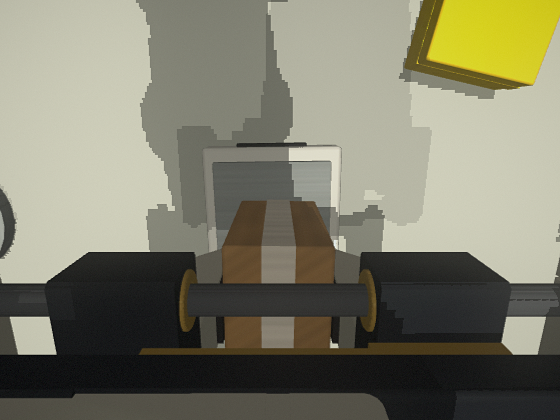

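The plate's near edge is at v 162, u 212–331, matching the prediction within 2 px. Lowering.

Request:
step_arm:
  series:
    - [-1,0,0,20,0,0,0]
    - [-1,0,0,40,0,0,0]
    - [-1,0,0,52,0,0,0]
    - [-1,0,0,57,0,0,0]
    - [-1,0,0,59,0,0,0]
    - [-1,0,0,60,0,0,0]
    - [-1,0,0,60,0,0,0]
    - [-1,0,0,60,0,0,0]
    - [-1,0,0,60,0,0,0]

```text
time: 5.52
eef_pos: [0.6224, 0.0539, 0.0522]
tcp_rot: [0.707, 0.707, 0.002, 0.0]
ft_force: [-0.2, 0.2, -0.8]
gripper_width: 0.435
```

Request:
step_arm:
  series:
    - [-1,0,0,1,0,0,0]
    - [-1,0,0,2,0,0,0]
    - [-1,0,0,2,0,0,0]
    - [-1,0,0,3,0,0,0]
    - [-1,0,0,3,0,0,0]

```text
time: 5.93
eef_pos: [0.6219, 0.0538, 0.0484]
tcp_rot: [0.707, 0.707, 0.001, -0.0]
ft_force: [0.8, 0.6, -1.6]
gripper_width: 0.436
```

Request:
step_arm:
  series:
    - [-1,0,0,1,0,0,0]
    - [-1,0,0,1,0,0,0]
    - [-1,0,0,1,0,0,0]
    - [-1,0,0,2,0,0,0]
    - [-1,0,0,2,0,0,0]
    - [-1,0,0,2,0,0,0]

```text
time: 6.43
eef_pos: [0.6221, 0.0539, 0.0482]
tcp_rot: [0.707, 0.707, 0.002, 0.0]
ft_force: [-6.5, -0.6, 18.8]
gripper_width: 0.432
```

Contact made. I'll relax, release and rise.

Request:
step_arm:
  series:
    - [-1,0,0,-2,0,0,0]
    - [-1,0,0,-2,0,0,0]
    - [0.3,0,0,-2,0,0,0]
    - [0.3,0,0,-2,0,0,0]
    - [0.5,0,0,-2,0,0,0]
    - [0.5,0,0,-2,0,0,0]
    - [0.5,0,0,-20,0,0,0]
    - [0.5,0,0,-55,0,0,0]
    - [0.5,0,0,-90,0,0,0]
    - [0.5,0,0,-130,0,0,0]
    - [0.5,0,0,-150,0,0,0]
    - [0.5,0,0,-150,0,0,0]

```text
time: 7.43
eef_pos: [0.6245, 0.0537, 0.202]
tcp_rot: [0.707, 0.707, 0.005, 0.002]
ft_force: [-0.4, 0.5, -0.7]
gripper_width: 0.752
```

Run:
```python
from h import *
im,o=grab('wrist','w4');print(o['eef_pos'],o['gripper_width'])
for P in [(-.02,-.03),(.02,-.03),(-.02,.03),(.02,.03)]: print(proj('wrist',[.6225+P[1],.053+P[0],.092],o).round(1))
for P in [(-.042,-.042),(.042,-.042)]: print(proj('wrist',[.6225+P[1],.053+P[0],.022],o).round(1))
s,_=grab('scene','s4');t,_=grab('top','t4')
a=cv2.resize(s[165:275,60:330],(810,330));b=cv2.resize(t[120:280,240:450],(354,270));c=cv2.resize(im,(446,270)) 
b=cv2.resize(b,(364,270))
cv2.imwrite('pics/c5.png',np.clip(np.vstack([a[:,:810],np.hstack([b,c])])[:,:,::-1]*1.5,0,255).astype('uint8')[:, :800])
# bottle in scene + top, waist rays
```

```text
[0.62450713 0.05373166 0.20195082] 0.7520391108982805
[249.6 168.7]
[302.  168.7]
[251.1 242.6]
[300.5 242.5]
[231.4 144.6]
[320.4 144.7]
```

View pics/c5.png

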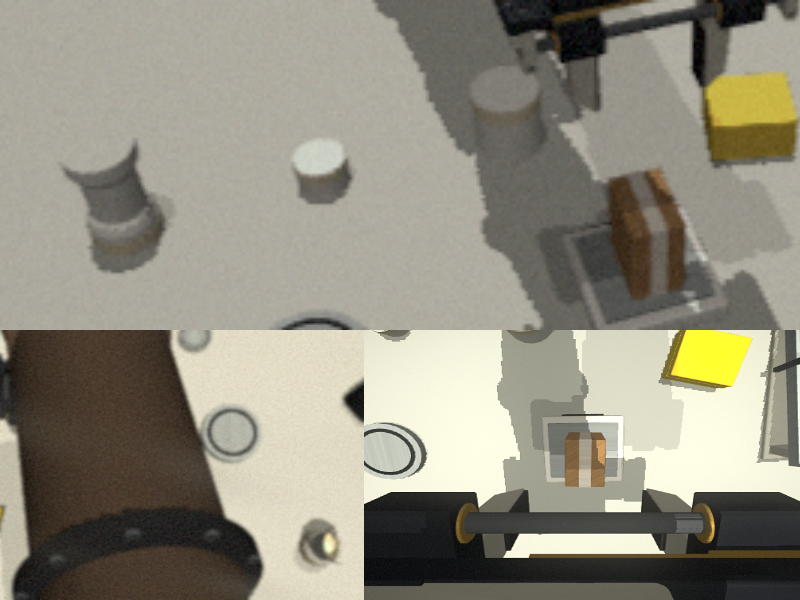

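The box stands on the scale with its top at about (278,200) in the wrist view, as expected. The bottle's top is at about (93,218) and its foot at (102,242) in the scene view.

Run:
```python
from h import *
print(ray('scene',93.3,218,.092),ray('scene',102,243,.01))
print('top',ray('top',428,247,.092),ray('top',423.5,247,.03),ray('top',373.9,180.3,.012))
o=readout.get_obs()
B=[.425,-.27]
# look pose: camera is 72mm towards robot of tool
go([B[0],B[1],.24],rot(0,0))
```

```text
[ 0.46359847 -0.31153359  0.092     ] [ 0.46364325 -0.31401182  0.01      ]
top [ 0.44699417 -0.29272222  0.092     ] [ 0.44957047 -0.3064134   0.03      ] [ 0.62521988 -0.19833263  0.012     ]
t 7.58 tcp [0.6211 0.0536 0.1957] w 69.2 shift [-323.4 -196.3  -45. ] turn [ 0.04 -0.09  0.03]
```

Request:
step_arm:
  series:
    - [1,-364,-166,-5,0,0,0]
    - [1,-364,-166,-5,0,0,0]
    - [1,-364,-166,-5,0,0,0]
    - [1,-364,-166,-5,0,0,0]
    - [1,-364,-166,-5,0,0,0]
    - [1,-364,-166,-5,0,0,0]
    - [1,-364,-166,-5,0,0,0]
    - [1,-364,-166,-5,0,0,0]
    - [1,-364,-166,-5,0,0,0]
    - [1,-364,-166,-5,0,0,0]
    - [1,-364,-166,-5,0,0,0]
    - [1,-364,-166,-5,0,0,0]

```text
time: 8.58
eef_pos: [0.454, -0.3116, 0.1989]
tcp_rot: [0.708, 0.706, 0.0, -0.001]
ft_force: [1.2, 1.2, 0.2]
gripper_width: 0.998
```

Request:
step_arm:
  series:
    - [1,0,0,0,0,0,0]
    - [1,0,0,0,0,0,0]
    - [1,0,0,0,0,0,0]

```text
time: 8.83
eef_pos: [0.4564, -0.3088, 0.1999]
tcp_rot: [0.706, 0.708, 0.001, -0.001]
ft_force: [-0.3, 0.4, 0.5]
gripper_width: 0.998
```

Run:
```python
from h import *
im,o=grab('wrist','w5');print(o['eef_pos'],proj('wrist',[.457,-.31,.092],o),proj('wrist',[.457,-.31,0],o))
cv2.imwrite('pics/w5b.png',np.clip(im[:,:,::-1]*1.,0,255).astype('uint8'))
s=cv2.imread('pics/s4.png')[195:265,70:125]
```

```text
[ 0.45644007 -0.30883876  0.19993995] [275.34460579 211.78826921] [275.62222137 188.44265556]
```

View pics/w5b.png

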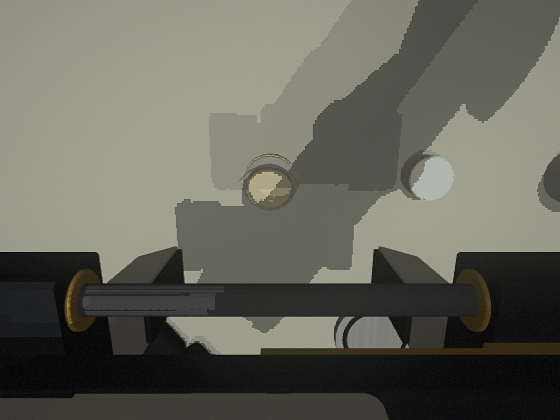

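Run:
```python
from h import *
a=cv2.imread('pics/w5.png')[125:240,200:350];b=cv2.imread('pics/s4.png')[195:265,65:130]
b=cv2.convertScaleAbs(b,alpha=2.2,beta=-60)
a=cv2.convertScaleAbs(a,alpha=2,beta=-90)
a=cv2.resize(a,(480,368),interpolation=cv2.INTER_CUBIC);b=cv2.resize(b,(320,368),interpolation=cv2.INTER_CUBIC)
cv2.imwrite('pics/c6.png',np.hstack([a,b]))
```

```text
(no output)
```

View pics/c6.png

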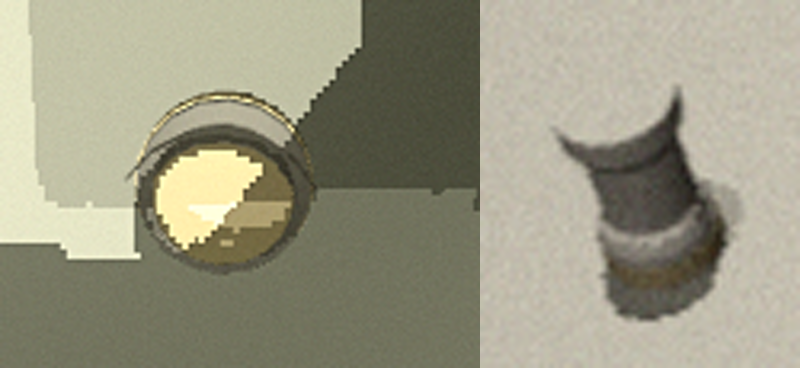

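The crop shows the foot arc centred at about (270,181) and the dark neck ellipse centred at about (270,187). The top disc blends with the background.

Run:
```python
from h import *
o=readout.get_obs();o['eef_pos']=np.array([.45644,-.30884,.19994])
for z in (.01,.02,.03): print('foot',z,ray('wrist',269.8,181.3,z,o))
for z in (.05,.068,.08,.092): print('neck',z,ray('wrist',270,187,z,o))
print(readout.get_obs()['eef_pos'])
# project rim circles for scene & wrist at candidate
for P in [(.472,-.311)]:
  for z,r in ((0,.027),(.03,.027),(.068,.021),(.092,.027)):
    print(z,[proj('wrist',[P[0]+a*r,P[1]+b*r,z],o).round(0).tolist() for a,b in((0,1),(0,-1),(1,0),(-1,0))])
```

```text
foot 0.01 [ 0.44776952 -0.31587401  0.01      ]
foot 0.02 [ 0.4459533  -0.31568471  0.02      ]
foot 0.03 [ 0.44413709 -0.31549541  0.03      ]
neck 0.05 [ 0.44563667 -0.31494899  0.05      ]
neck 0.068 [ 0.44206728 -0.31461807  0.068     ]
neck 0.08 [ 0.43968769 -0.31439746  0.08      ]
neck 0.092 [ 0.43730809 -0.31417684  0.092     ]
[ 0.45642536 -0.30907938  0.20012294]
0 [[300.0, 203.0], [249.0, 202.0], [275.0, 227.0], [275.0, 177.0]]
0.03 [[303.0, 210.0], [247.0, 210.0], [274.0, 236.0], [275.0, 182.0]]
0.068 [[299.0, 221.0], [250.0, 221.0], [274.0, 244.0], [274.0, 197.0]]
0.092 [[308.0, 230.0], [240.0, 230.0], [274.0, 262.0], [274.0, 197.0]]
```

Request:
step_arm:
  series:
    - [1,-6,-10,20,0,0,0]
    - [1,-6,-10,50,0,0,0]
    - [1,-6,-10,80,0,0,0]
    - [1,-6,-10,110,0,0,0]
    - [1,-6,-10,128,0,0,0]
    - [1,-6,-10,132,0,0,0]
    - [1,-6,-10,132,0,0,0]
    - [1,-6,-10,132,0,0,0]

```text
time: 9.55
eef_pos: [0.4467, -0.3163, 0.0693]
tcp_rot: [0.707, 0.708, 0.001, 0.0]
ft_force: [0.1, -0.4, 1.0]
gripper_width: 0.998
```

Run:
```python
from h import *
im,o=grab('wrist','w6');print(o['eef_pos'],o['ft_force'])
cv2.imwrite('pics/w6b.png',cv2.convertScaleAbs(im[:,:,::-1],alpha=1.3))
```

```text
[ 0.44667357 -0.31629608  0.06927633] [ 0.10642097 -0.35372546  1.00990222]
```

View pics/w6b.png

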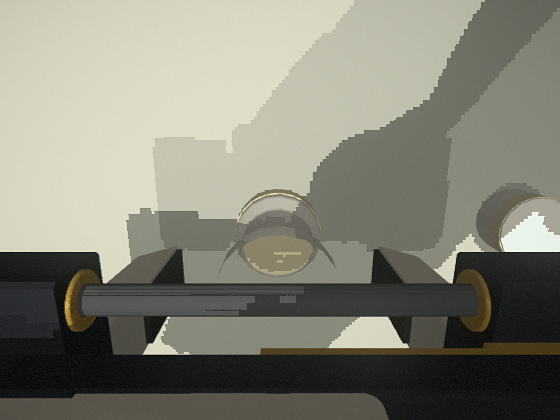

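Run:
```python
from h import *
o=readout.get_obs()
print(o['eef_pos'])
for z in (0,.01,.02): 
    a=ray('wrist',278,189.5,z,o);b=ray('wrist',278,231,z,o);print(z,a[:2],'centre x from arc apex',a[0]+.027,b[0])
P=(.4467,-.3163)
for z,r in ((0,.027),(.02,.027),(.03,.021),(.068,.021),(.08,.027),(.092,.027)):
    print(z,[proj('wrist',[P[0]+a*r,P[1]+b*r,z],o).round(0).tolist() for a,b in((0,1),(0,-1),(-.7,-.7),(-1,0))])
```

```text
[ 0.44697046 -0.31660903  0.06975176]
0 [ 0.42206258 -0.31604091] centre x from arc apex 0.4490625835530306 0.45085052627338107
0.01 [ 0.41998444 -0.31606841] centre x from arc apex 0.4469844374746096 0.4475062705287263
0.02 [ 0.41790629 -0.3160959 ] centre x from arc apex 0.4449062913961886 0.44416201478407163
0 [[317.0, 225.0], [238.0, 225.0], [249.0, 198.0], [278.0, 186.0]]
0.02 [[321.0, 235.0], [234.0, 235.0], [247.0, 205.0], [278.0, 192.0]]
0.03 [[313.0, 240.0], [242.0, 240.0], [252.0, 217.0], [278.0, 206.0]]
0.068 [[320.0, 267.0], [235.0, 267.0], [247.0, 239.0], [278.0, 226.0]]
0.08 [[337.0, 278.0], [219.0, 278.0], [235.0, 239.0], [278.0, 221.0]]
0.092 [[341.0, 291.0], [214.0, 290.0], [232.0, 249.0], [278.0, 230.0]]
```

The bottle is centred between the fingers: arc apex at (278,189), flange from (218,275) to (337,270). Gripping the top rim.

Request:
step_arm:
  series:
    - [-1,0,0,0,0,0,0]
    - [-1,0,0,0,0,0,0]
    - [-1,0,0,0,0,0,0]
    - [-1,0,0,0,0,0,0]
    - [-1,0,0,0,0,0,0]
    - [-1,0,0,0,0,0,0]
    - [-1,0,0,0,0,0,0]
    - [-1,0,0,0,0,0,0]
    - [-1,0,0,-10,0,0,0]
    - [-1,0,0,-30,0,0,0]
    - [-1,0,0,-50,0,0,0]
    - [-1,0,0,-50,0,0,0]
  newtons: 25

```text
time: 10.6
eef_pos: [0.4474, -0.3177, 0.1222]
tcp_rot: [0.707, 0.707, 0.002, 0.002]
ft_force: [0.1, -0.6, -1.4]
gripper_width: 0.575
```

Run:
```python
from h import *
go([.6265,-.197,.13],rot(0,0))
im,o=grab('wrist','w7');s,_=grab('scene','s7')
cv2.imwrite('pics/c7.png',cv2.convertScaleAbs(np.hstack([cv2.resize(im[110:330,150:430],(420,330)),cv2.resize(s[120:290,40:236],(380,330))])[:,:,::-1],alpha=1.4))
```

```text
t 10.6 tcp [ 0.4474 -0.3177  0.1222] w 52.9 shift [120.7 179.1  -6.9] turn [ 0.33  0.05 -0.  ]
```

View pics/c7.png

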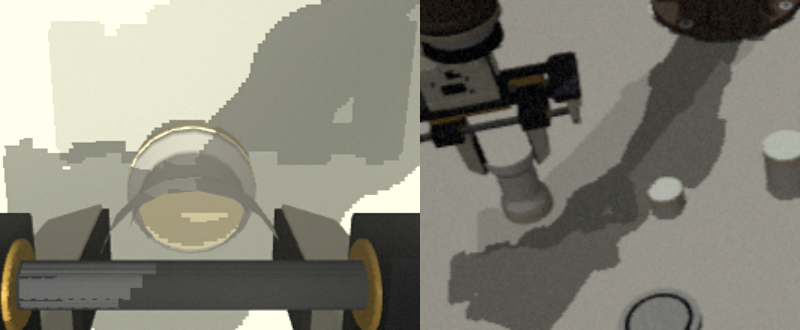

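The bottle is lifted and hanging straight.

Request:
step_arm:
  series:
    - [-1,10,15,-8,0,0,0]
    - [-1,25,38,-8,0,0,0]
    - [-1,42,63,-8,0,0,0]
    - [-1,60,89,-8,0,0,0]
    - [-1,78,115,-8,0,0,0]
    - [-1,95,140,-8,0,0,0]
    - [-1,110,162,-8,0,0,0]
    - [-1,119,176,-8,0,0,0]
    - [-1,121,179,-8,0,0,0]
    - [-1,121,179,-8,0,0,0]
    - [-1,121,179,-8,0,0,0]
    - [-1,121,179,-8,0,0,0]

```text
time: 11.7
eef_pos: [0.6233, -0.1967, 0.1264]
tcp_rot: [0.708, 0.707, 0.0, -0.0]
ft_force: [-0.1, -0.3, -0.7]
gripper_width: 0.576
```

Run:
```python
from h import *
go([.6265,-.197,.0835],rot(0,0))
im,o=grab('wrist','w8')
for r,z in ((.045,.012),): print([proj('wrist',[.6265+a*r,-.197+b*r,z],o).round(1).tolist() for a,b in((0,1),(0,-1),(-1,0))])
for z in (-.0695,): 
    p=o['eef_pos']; print('foot',[proj('wrist',[p[0]+a*.027,p[1]+b*.027,p[2]+z],o).round(1).tolist() for a,b in((0,1),(0,-1),(-1,0))])
cv2.imwrite('pics/w8b.png',cv2.convertScaleAbs(im[:,:,::-1],alpha=1.))
```

```text
t 11.7 tcp [ 0.6233 -0.1967  0.1264] w 53.0 shift [-0.3  3.3 42.9] turn [-0.01 -0.06 -0.08]
[[332.7, 213.0], [220.6, 213.1], [276.6, 156.6]]
foot [[316.9, 226.0], [237.2, 226.0], [277.0, 186.8]]
```

View pics/w8b.png

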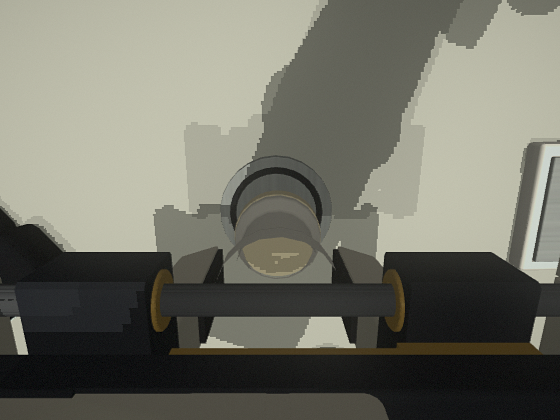

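The port edge (221–332, apex v 156) matches the prediction. Lowering.

Request:
step_arm:
  series:
    - [-1,0,1,12,0,0,0]
    - [-1,0,1,26,0,0,0]
    - [-1,0,1,36,0,0,0]
    - [-1,0,1,40,0,0,0]
    - [-1,0,1,42,0,0,0]
    - [-1,0,1,43,0,0,0]
    - [-1,0,1,44,0,0,0]
    - [-1,0,1,44,0,0,0]

```text
time: 12.42
eef_pos: [0.6261, -0.1953, 0.0832]
tcp_rot: [0.707, 0.707, 0.001, 0.0]
ft_force: [-0.1, 1.0, -1.8]
gripper_width: 0.575
```

Request:
step_arm:
  series:
    - [-1,0,0,1,0,0,0]
    - [-1,0,0,1,0,0,0]
    - [-1,0,0,2,0,0,0]
    - [-1,0,0,2,0,0,0]
    - [-1,0,0,2,0,0,0]

```text
time: 12.83
eef_pos: [0.6259, -0.1952, 0.081]
tcp_rot: [0.707, 0.707, 0.001, -0.0]
ft_force: [-0.7, -0.4, -1.8]
gripper_width: 0.578
```

Request:
step_arm:
  series:
    - [-1,0,0,1,0,0,0]
    - [-1,0,0,1,0,0,0]
    - [-1,0,0,1,0,0,0]

```text
time: 13.08
eef_pos: [0.6262, -0.1953, 0.0806]
tcp_rot: [0.707, 0.707, 0.001, 0.0]
ft_force: [-1.7, 0.1, 5.9]
gripper_width: 0.575
```

Request:
step_arm:
  series:
    - [0.35,0,0,-1,0,0,0]
    - [0.35,0,0,-1,0,0,0]
    - [0.7,0,0,-1,0,0,0]
    - [0.7,0,0,-1,0,0,0]
    - [0.7,0,0,-1,0,0,0]
    - [0.7,0,0,-20,0,0,0]
    - [0.7,0,0,-50,0,0,0]
    - [0.7,0,0,-85,0,0,0]
    - [0.7,0,0,-100,0,0,0]
    - [0.7,0,0,-100,0,0,0]

```text
time: 13.92
eef_pos: [0.628, -0.1963, 0.1845]
tcp_rot: [0.707, 0.707, 0.003, 0.003]
ft_force: [0.4, -1.0, -0.6]
gripper_width: 0.85
```

Run:
```python
from h import *
im,o=grab('wrist','w9');s,_=grab('scene','s9')
print(o['eef_pos'])
for nm,r,z in (('port',.045,.012),('foot',.027,.012),('rim',.027,.104)): print(nm,[proj('wrist',[.6265+a*r,-.197+b*r,z],o).round(1).tolist() for a,b in((0,1),(0,-1),(-1,0))])
cv2.imwrite('pics/c9.png',cv2.convertScaleAbs(np.hstack([cv2.resize(im[90:300,150:430],(440,330)),cv2.resize(s[170:310,80:230],(354,330))])[:,:,::-1],alpha=1.3))
g=cv2.cvtColor(cv2.bilateralFilter(cv2.imread('pics/top0.png'),7,25,5),6)
# jar & pot from scene
for n,u,v,z in (('jar',229,196,.06),('pot',167,217,.028)): print(n,ray('scene',u,v,z))
go([.43,-.008,.2],rot(0,0))
```

```text
[ 0.62800253 -0.19634656  0.18448733]
port [[323.6, 190.7], [229.6, 190.6], [276.6, 142.9]]
foot [[304.8, 190.7], [248.4, 190.7], [276.6, 162.5]]
rim [[314.5, 218.4], [238.0, 218.3], [276.3, 180.6]]
jar [ 0.45077066 -0.00513137  0.06      ]
pot [ 0.44336712 -0.15811821  0.028     ]
t 14.02 tcp [ 0.6259 -0.1954  0.1803] w 78.0 shift [ 187.5 -195.8  -19.9] turn [ 0.14 -0.09  0.03]
```

View pics/c9.png

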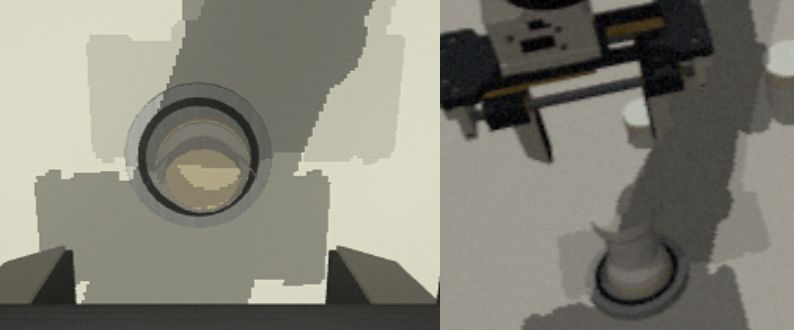

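The bottle stands on the port, about 3 mm off centre. 15 pictures viewed, so I'll use numbers from here on. Moving over the jar.

Request:
step_arm:
  series:
    - [1,189,-180,-5,0,0,0]
    - [1,189,-180,-5,0,0,0]
    - [1,189,-180,-5,0,0,0]
    - [1,189,-180,-5,0,0,0]
    - [1,189,-180,-5,0,0,0]
    - [1,189,-180,-5,0,0,0]
    - [1,189,-180,-5,0,0,0]
    - [1,189,-180,-5,0,0,0]
    - [1,189,-180,-5,0,0,0]
    - [1,189,-180,-5,0,0,0]
    - [1,189,-180,-5,0,0,0]
    - [1,189,-180,-5,0,0,0]

```text
time: 15.02
eef_pos: [0.4463, -0.0076, 0.1847]
tcp_rot: [0.708, 0.707, 0.001, 0.0]
ft_force: [-0.0, -0.9, -0.3]
gripper_width: 1.002
```

Run:
```python
from h import *
im,o=grab('wrist','w10');print(o['eef_pos'],proj('wrist',[.446,-.006,.06],o),'q',o['q'].round(2))
h=cv2.cvtColor(cv2.GaussianBlur(im,(5,5),0),cv2.COLOR_RGB2HSV)
print(im[210,277],im[225,277],im[150,180],im[180,277])
e=cv2.Canny(cv2.cvtColor(im,7),40,100)
g=cv2.medianBlur(cv2.cvtColor(im,7),5)
for p2 in (30,22):
    c=cv2.HoughCircles(g,cv2.HOUGH_GRADIENT,1,20,param1=80,param2=p2,minRadius=25,maxRadius=50)
    print(p2,None if c is None else c[0][:8].round(1))
r=.028;print([proj('wrist',[.446+a*r,-.006+b*r,.06],o).round(1).tolist() for a,b in((0,1),(0,-1),(-1,0),(1,0))])
```

```text
[ 0.44630655 -0.00757152  0.18466201] [278.92100703 205.42288657] q [-0.27  0.19  0.2   2.06 -0.05  0.9   1.52]
[101  99  91] [126 124 113] [158 158 142] [100  99  90]
30 [[274.5 199.5  32.4]]
22 [[277.5 201.5  34.3]
 [101.5 197.5  30.2]]
[[312.7, 205.4], [245.1, 205.5], [278.9, 171.8], [278.9, 237.4]]
```

Request:
step_arm:
  series:
    - [1,-2,-4,20,0,0,0]
    - [1,-2,-4,50,0,0,0]
    - [1,-2,-4,85,0,0,0]
    - [1,-2,-4,115,0,0,0]
    - [1,-2,-4,134,0,0,0]
    - [1,-2,-4,140,0,0,0]
    - [1,-2,-4,140,0,0,0]
    - [1,-2,-4,140,0,0,0]

```text
time: 15.73
eef_pos: [0.4423, -0.0086, 0.0454]
tcp_rot: [0.707, 0.707, 0.001, -0.0]
ft_force: [-0.4, -0.1, 0.5]
gripper_width: 1.002
```

Run:
```python
from h import *
im,o=grab('wrist','w11');p=o['eef_pos'];print(p,o['ft_force'])
g=cv2.medianBlur(cv2.cvtColor(im,7),5)
r=.028;print([proj('wrist',[.442+a*r,-.0085+b*r,.06],o).round(1).tolist() for a,b in((0,1),(0,-1),(-1,0))])
h=cv2.Canny(g,30,80)
for v in (190,200,205,210,215,220,230,240,245): print(v,[int(x) for x in np.where(h[v,160:400])[0]+160])
print('col',[int(x) for x in np.where(h[100:300,277])[0]+100])
```

```text
[ 0.44231433 -0.00855541  0.04538868] [-0.38531956 -0.07523201  0.52682434]
[[339.9, 282.1], [214.4, 282.1], [277.2, 222.0]]
190 [351]
200 [253, 254, 255, 302, 303, 348, 349, 350, 351, 352, 353]
205 [247, 248, 249, 309, 310, 328, 329]
210 [242, 243, 314, 315, 329]
215 [239, 240, 317, 318, 330, 347, 348, 395, 399]
220 [236, 237, 321, 331, 346]
230 [232, 246, 247, 248, 310, 311, 312, 313, 325]
240 [228, 233, 234, 323, 326]
245 [230, 231, 328, 329]
col [194, 222, 283]
```

The jar is centred (apex v 222 as predicted). Grip and lift.

Request:
step_arm:
  series:
    - [-1,0,0,0,0,0,0]
    - [-1,0,0,0,0,0,0]
    - [-1,0,0,0,0,0,0]
    - [-1,0,0,0,0,0,0]
    - [-1,0,0,0,0,0,0]
    - [-1,0,0,0,0,0,0]
    - [-1,0,0,0,0,0,0]
    - [-1,0,0,0,0,0,0]
    - [-1,0,0,-15,0,0,0]
    - [-1,0,0,-45,0,0,0]
    - [-1,0,0,-65,0,0,0]
    - [-1,0,0,-65,0,0,0]
  newtons: 25

```text
time: 16.78
eef_pos: [0.4437, -0.0084, 0.113]
tcp_rot: [0.707, 0.707, 0.003, 0.001]
ft_force: [1.1, -0.4, -0.7]
gripper_width: 0.604
```

Run:
```python
from h import *
go([.6245,-.072,.105],rot(0,0))
```

```text
t 16.78 tcp [ 0.4437 -0.0084  0.113 ] w 55.5 shift [-63.7 180.8   9. ] turn [ 0.36 -0.13  0.01]
```

Request:
step_arm:
  series:
    - [-1,-5,15,0,0,0,0]
    - [-1,-14,40,0,0,0,0]
    - [-1,-24,68,0,0,0,0]
    - [-1,-34,97,0,0,0,0]
    - [-1,-44,126,0,0,0,0]
    - [-1,-54,153,0,0,0,0]
    - [-1,-61,174,0,0,0,0]
    - [-1,-64,182,0,0,0,0]
    - [-1,-64,182,20,0,0,0]
    - [-1,-64,182,45,0,0,0]
    - [-1,-64,182,58,0,0,0]
    - [-1,-64,182,61,0,0,0]

```text
time: 17.78
eef_pos: [0.6209, -0.0716, 0.0456]
tcp_rot: [0.707, 0.707, -0.001, -0.002]
ft_force: [-0.9, 0.8, -2.0]
gripper_width: 0.603
```

Request:
step_arm:
  series:
    - [-1,0,0,0,0,0,0]
    - [-1,0,0,0,0,0,0]
    - [-1,0,0,2,0,0,0]
    - [-1,0,0,2,0,0,0]
    - [-1,0,0,3,0,0,0]
    - [-1,0,0,3,0,0,0]

```text
time: 18.28
eef_pos: [0.6241, -0.0721, 0.0465]
tcp_rot: [0.707, 0.707, 0.001, 0.0]
ft_force: [0.0, 0.8, -0.9]
gripper_width: 0.6
```

Request:
step_arm:
  series:
    - [-1,0,0,1,0,0,0]
    - [-1,0,0,1,0,0,0]
    - [-1,0,0,2,0,0,0]
    - [-1,0,0,2,0,0,0]
    - [-1,0,0,2,0,0,0]

```text
time: 18.7
eef_pos: [0.6241, -0.0722, 0.0452]
tcp_rot: [0.707, 0.707, 0.001, 0.0]
ft_force: [-3.2, 0.4, 9.9]
gripper_width: 0.603
```

Request:
step_arm:
  series:
    - [0.4,0,0,-1,0,0,0]
    - [0.4,0,0,-1,0,0,0]
    - [0.4,0,0,-1,0,0,0]
    - [0.4,0,0,-1,0,0,0]
    - [0.4,0,0,-15,0,0,0]
    - [0.4,0,0,-45,0,0,0]
    - [0.4,0,0,-80,0,0,0]
    - [0.4,0,0,-115,0,0,0]
    - [0.4,0,0,-135,0,0,0]
    - [0.4,0,0,-135,0,0,0]
    - [0.4,0,0,-135,0,0,0]

```text
time: 19.62
eef_pos: [0.6244, -0.0725, 0.1803]
tcp_rot: [0.707, 0.707, 0.002, 0.001]
ft_force: [0.7, 0.4, -0.4]
gripper_width: 0.7
```

Run:
```python
from h import *
im,o=grab('wrist','w12');print(o['eef_pos'])
g=cv2.medianBlur(cv2.cvtColor(im,7),5)
for r,c,z in ((.028,(.6245,-.072),.06),(.042,(.6225,.053),.022),(.045,(.6265,-.197),.012)):print('pred',[proj('wrist',[c[0]+a*r,c[1]+b*r,z],o).round(1).tolist() for a,b in((0,1),(0,-1),(-1,0),(0,0))])
c=cv2.HoughCircles(g,cv2.HOUGH_GRADIENT,1,20,param1=80,param2=22,minRadius=25,maxRadius=60)
for k in (c[0][:8] if c is not None else []): print(k.round(1), ray('wrist',k[0],k[1],.06,o)[:2],ray('wrist',k[0],k[1],.012,o)[:2])
go([.440,-.160,.18],rot(0,0))
```

```text
[ 0.62438905 -0.07245046  0.1802793 ]
pred [[311.8, 206.9], [243.2, 206.8], [277.6, 172.7], [277.5, 206.8]]
pred [[459.0, 194.5], [367.7, 194.4], [418.4, 148.2], [413.4, 194.4]]
pred [[193.1, 196.0], [98.1, 196.0], [140.8, 148.0], [145.6, 196.0]]
[141.5 190.5  44. ] [ 0.61100707 -0.18154551] [ 0.62118421 -0.20036267]
[276.5 205.5  33.3] [ 0.62337673 -0.0728206 ] [ 0.63569088 -0.07285423]
[158.5 202.5  33.8] [ 0.62094661 -0.1687483 ] [ 0.63284092 -0.1853546 ]
[390.5 189.5  55. ] [0.60999008 0.01900069] [0.61999152 0.03483031]
[129.5 210.5  40.5] [ 0.6277074  -0.19305731] [ 0.64076973 -0.21386328]
[434.5 191.5  29. ] [0.61160034 0.05466605] [0.62187998 0.07665729]
t 19.67 tcp [ 0.6235 -0.0723  0.1788] w 64.3 shift [ -87.6 -183.5   -1.6] turn [ 0.08 -0.1   0.03]
```

The jar is at (0.6236, -0.0727), about 1 mm off target. On to the pot.

Request:
step_arm:
  series:
    - [1,-40,-83,0,0,0,0]
    - [1,-89,-184,20,0,0,0]
    - [1,-89,-184,20,0,0,0]
    - [1,-89,-184,20,0,0,0]
    - [1,-89,-184,20,0,0,0]
    - [1,-89,-184,20,0,0,0]
    - [1,-89,-184,20,0,0,0]
    - [1,-89,-184,20,0,0,0]
    - [1,-89,-184,20,0,0,0]

```text
time: 20.42
eef_pos: [0.4407, -0.1607, 0.1583]
tcp_rot: [0.706, 0.708, 0.001, -0.0]
ft_force: [-0.4, -0.1, 0.1]
gripper_width: 1.0
```

Run:
```python
from h import *
im,o=grab('wrist','w13');print(o['eef_pos'],o['gripper_width'])
g=cv2.medianBlur(cv2.cvtColor(im,7),5)
r=.021;print('pred',[proj('wrist',[.44+a*r,-.161+b*r,.028],o).round(1).tolist() for a,b in((0,1),(0,-1),(-1,0),(0,0))])
c=cv2.HoughCircles(g,cv2.HOUGH_GRADIENT,1,20,param1=80,param2=20,minRadius=20,maxRadius=36)
for k in (c[0][:8] if c is not None else []): print(k.round(1), ray('wrist',k[0],k[1],.028,o)[:2])
```

```text
[ 0.44074111 -0.16073736  0.15831293] 1.0001942306312277
pred [[301.5, 203.3], [251.7, 203.2], [276.7, 178.6], [276.6, 203.3]]
[274.5 204.5  23.8] [ 0.44107869 -0.16278406]
```

Request:
step_arm:
  series:
    - [1,-2,1,20,0,0,0]
    - [1,-2,1,50,0,0,0]
    - [1,-2,1,85,0,0,0]
    - [1,-2,1,115,0,0,0]
    - [1,-2,1,138,0,0,0]
    - [1,-2,1,147,0,0,0]
    - [1,-2,1,147,0,0,0]
    - [1,-2,1,147,0,0,0]

```text
time: 21.13
eef_pos: [0.4415, -0.163, 0.0118]
tcp_rot: [0.707, 0.707, 0.001, -0.0]
ft_force: [-0.2, 0.6, 0.4]
gripper_width: 0.997
```

Run:
```python
from h import *
im,o=grab('wrist','w14');p=o['eef_pos'];print(p,o['ft_force'])
h=cv2.Canny(cv2.medianBlur(cv2.cvtColor(im,7),5),30,80)
r=.021;print([proj('wrist',[.441+a*r,-.1628+b*r,z],o).round(1).tolist() for z in (.028,0) for a,b in((0,1),(0,-1),(-1,0))])
for v in (225,235,245,255,265): print(v,[int(x) for x in np.where(h[v,160:400])[0]+160])
print('col',[int(x) for x in np.where(h[150:300,277])[0]+150])
```

```text
[ 0.44148195 -0.16300714  0.01184773] [-0.19551307  0.62537294  0.40267748]
[[325.0, 283.3], [230.0, 283.2], [277.6, 238.4], [317.9, 258.6], [236.9, 258.5], [277.5, 219.7]]
225 [174, 219, 261, 262, 296, 297]
235 [248, 249, 309, 310]
245 [242, 253, 254, 304, 305, 306, 316]
255 [172, 182, 238, 241, 244, 315, 321, 373, 382, 383]
265 [164, 165, 183, 236, 322, 323, 372, 390, 391]
col [170, 171, 222, 238, 283]
```

The pot is centred in the jaws (apex v 238 as predicted).

Request:
step_arm:
  series:
    - [-1,0,0,1,0,0,0]
    - [-1,0,0,1,0,0,0]
    - [-1,0,0,1,0,0,0]
    - [-1,0,0,1,0,0,0]
    - [-1,0,0,1,0,0,0]
    - [-1,0,0,1,0,0,0]
    - [-1,0,0,1,0,0,0]
    - [-1,0,0,1,0,0,0]
    - [-1,0,0,1,0,0,0]
    - [-1,0,0,-25,0,0,0]
    - [-1,0,0,-60,0,0,0]
    - [-1,0,0,-90,0,0,0]
  newtons: 20

```text
time: 22.18
eef_pos: [0.4401, -0.1634, 0.1027]
tcp_rot: [0.707, 0.707, 0.001, -0.001]
ft_force: [1.3, 0.7, -0.4]
gripper_width: 0.447
```

Request:
step_arm:
  series:
    - [-1,0,0,-15,0,0,0]
    - [-1,0,0,-15,0,0,0]

```text
time: 22.35
eef_pos: [0.4428, -0.164, 0.1198]
tcp_rot: [0.707, 0.707, 0.003, 0.002]
ft_force: [0.3, -0.1, -1.0]
gripper_width: 0.455
```

Run:
```python
from h import *
go([.6238,-.0725,.115],rot(0,0))
```

```text
t 22.35 tcp [ 0.4428 -0.164   0.1198] w 41.8 shift [ 91.5 181.    6.2] turn [ 0.4  -0.03  0.02]
```

Request:
step_arm:
  series:
    - [-1,8,15,0,0,0,0]
    - [-1,20,40,0,0,0,0]
    - [-1,34,68,0,0,0,0]
    - [-1,48,97,0,0,0,0]
    - [-1,62,126,0,0,0,0]
    - [-1,76,153,0,0,0,0]
    - [-1,86,174,0,0,0,0]
    - [-1,91,182,0,0,0,0]
    - [-1,91,182,0,0,0,0]
    - [-1,91,182,15,0,0,0]
    - [-1,91,182,30,0,0,0]
    - [-1,91,182,30,0,0,0]

```text
time: 23.35
eef_pos: [0.6191, -0.0733, 0.084]
tcp_rot: [0.707, 0.707, -0.001, -0.002]
ft_force: [-1.3, -0.0, -1.4]
gripper_width: 0.449
```

Run:
```python
from h import *
im,o=grab('wrist','w15');p=o['eef_pos']
go([.6237,-.0727,.0725],rot(0,0))
h=cv2.Canny(cv2.medianBlur(cv2.cvtColor(im,7),5),30,80)
print('jar pred',[proj('wrist',[.6237+a*.028,-.0727+b*.028,.06],o).round(1).tolist() for a,b in((0,1),(0,-1),(-1,0))])
print('pot pred',[proj('wrist',[p[0]+a*.021,p[1]+b*.021,p[2]+z],o).round(1).tolist() for z in (-.011,.017) for a,b in((0,1),(0,-1),(-1,0))])
for v in (210,220,225,230,240,): print(v,[int(x) for x in np.where(h[v,160:400])[0]+160])
print('col',[int(x) for x in np.where(h[150:300,277])[0]+150])
```

```text
t 23.4 tcp [ 0.62   -0.0733  0.0855] w 41.5 shift [ 0.6  3.8 13. ] turn [-0.18 -0.08 -0.06]
jar pred [[328.5, 258.6], [227.8, 258.7], [278.2, 209.9]]
pot pred [[317.7, 260.1], [236.4, 260.2], [277.0, 221.1], [324.8, 284.9], [229.3, 285.0], [277.0, 239.8]]
210 [161, 168, 198, 199, 200, 244, 245, 274, 275, 276, 277, 278, 279, 280, 281, 282, 313, 314, 339, 378, 384, 391, 398, 399]
220 [165, 169, 240, 248, 249, 310, 311, 318, 384, 390]
225 [160, 166, 168, 238, 243, 244, 263, 264, 265, 266, 289, 290, 291, 315, 316, 319, 383, 390]
230 [161, 166, 180, 181, 182, 184, 186, 187, 188, 189, 190, 191, 192, 239, 240, 252, 253, 254, 301, 302, 319, 383, 390]
240 [162, 167, 176, 177, 189, 190, 228, 229, 232, 233, 234, 243, 244, 271, 272, 273, 274, 275, 276, 277, 278, 279, 280, 281, 282, 283, 284, 285, 286, 287, 311, 312, 329, 330, 367, 368, 369, 382, 389]
col [190, 210, 212, 223, 240, 283]
```

Request:
step_arm:
  series:
    - [-1,0,0,0,0,0,0]
    - [-1,0,0,5,0,0,0]
    - [-1,0,0,9,0,0,0]
    - [-1,0,0,12,0,0,0]
    - [-1,0,0,13,0,0,0]
    - [-1,0,0,13,0,0,0]
    - [-1,0,0,13,0,0,0]

```text
time: 23.98
eef_pos: [0.6228, -0.0722, 0.0741]
tcp_rot: [0.707, 0.707, 0.001, -0.0]
ft_force: [-0.2, -0.3, -0.5]
gripper_width: 0.453
```

Request:
step_arm:
  series:
    - [-1,0,0,1,0,0,0]
    - [-1,0,0,1,0,0,0]
    - [-1,0,0,1,0,0,0]
    - [-1,0,0,1,0,0,0]

```text
time: 24.32
eef_pos: [0.6229, -0.0722, 0.0732]
tcp_rot: [0.707, 0.707, 0.001, -0.0]
ft_force: [-0.6, 0.4, -0.3]
gripper_width: 0.454
```

Request:
step_arm:
  series:
    - [-1,0,0,1,0,0,0]
    - [-1,0,0,1,0,0,0]
    - [-1,0,0,2,0,0,0]
    - [-1,0,0,2,0,0,0]
    - [-1,0,0,2,0,0,0]

```text
time: 24.73
eef_pos: [0.6228, -0.0722, 0.071]
tcp_rot: [0.707, 0.707, 0.001, -0.0]
ft_force: [-1.2, 0.5, -0.2]
gripper_width: 0.45
```

Request:
step_arm:
  series:
    - [-1,0,0,1,0,0,0]
    - [-1,0,0,1,0,0,0]
    - [-1,0,0,1,0,0,0]
    - [-1,0,0,1,0,0,0]

```text
time: 25.07
eef_pos: [0.623, -0.0722, 0.0708]
tcp_rot: [0.707, 0.707, 0.001, 0.0]
ft_force: [-2.0, 0.7, 6.3]
gripper_width: 0.451
```

Contact (6 N). Release and rise.

Request:
step_arm:
  series:
    - [0.1,0,0,0,0,0,0]
    - [0.1,0,0,0,0,0,0]
    - [0.4,0,0,0,0,0,0]
    - [0.4,0,0,0,0,0,0]
    - [0.4,0,0,-15,0,0,0]
    - [0.4,0,0,-45,0,0,0]
    - [0.4,0,0,-80,0,0,0]
    - [0.4,0,0,-110,0,0,0]
    - [0.4,0,0,-120,0,0,0]
    - [0.4,0,0,-120,0,0,0]
    - [0.4,0,0,-120,0,0,0]
    - [0.4,0,0,-120,0,0,0]

```text
time: 26.07
eef_pos: [0.6217, -0.0722, 0.1885]
tcp_rot: [0.707, 0.707, 0.0, -0.001]
ft_force: [-0.4, -0.2, -0.8]
gripper_width: 0.7
```

Run:
```python
from h import *
im,o=grab('wrist','w16');s,_=grab('scene','s16');print(o['eef_pos'],o['ft_force'])
g=cv2.medianBlur(cv2.cvtColor(im,7),5)
for nm,r,z in (('jar',.028,.06),('pot',.021,.088)):print(nm,[proj('wrist',[.6237+a*r,-.0727+b*r,z],o).round(1).tolist() for a,b in((0,1),(0,-1),(-1,0),(0,0))])
c=cv2.HoughCircles(g,cv2.HOUGH_GRADIENT,1,5,param1=80,param2=18,minRadius=20,maxRadius=40)
for k in (c[0][:8] if c is not None else []): print(k.round(1), 'z88',ray('wrist',k[0],k[1],.088,o)[:2],'z60',ray('wrist',k[0],k[1],.06,o)[:2])
cv2.imwrite('pics/c16.png',cv2.convertScaleAbs(np.hstack([cv2.resize(im[100:300,40:500],(460,380)),cv2.resize(s[145:310,120:420],(340,187)).repeat(1,0) if 0 else cv2.copyMakeBorder(cv2.resize(s[150:310,125:415],(340,188)),0,192,0,0,cv2.BORDER_CONSTANT)])[:,:,::-1],alpha=1.3))
```

```text
[ 0.62171064 -0.07215626  0.18846479] [-0.42638859 -0.18570017 -0.7665345 ]
jar [[309.6, 207.3], [242.9, 207.3], [276.3, 174.2], [276.3, 207.3]]
pot [[303.7, 216.4], [248.7, 216.4], [276.2, 189.4], [276.2, 216.4]]
[145.5 199.5  39.4] z88 [ 0.6105609  -0.17117272] z60 [ 0.61709998 -0.18187858]
[157.5 198.5  39.4] z88 [ 0.60977859 -0.16207105] z60 [ 0.6162329 -0.1717906]
[151.5 199.5  29.4] z88 [ 0.61055597 -0.16665599] z60 [ 0.61709452 -0.17687238]
[153.5 194.5  38.3] z88 [ 0.60670394 -0.16480023] z60 [ 0.61282506 -0.17481553]
[146.5 188.5  39.4] z88 [ 0.60212804 -0.16960921] z60 [ 0.60775329 -0.18014563]
[154.5 189.5  37.2] z88 [ 0.60288195 -0.16370566] z60 [ 0.6085889  -0.17360234]
[142.5 192.5  32.7] z88 [ 0.60518126 -0.17289745] z60 [ 0.61113737 -0.18379021]
[148.5 193.5  38.3] z88 [ 0.60594158 -0.16847736] z60 [ 0.61198008 -0.17889113]
```

View pics/c16.png

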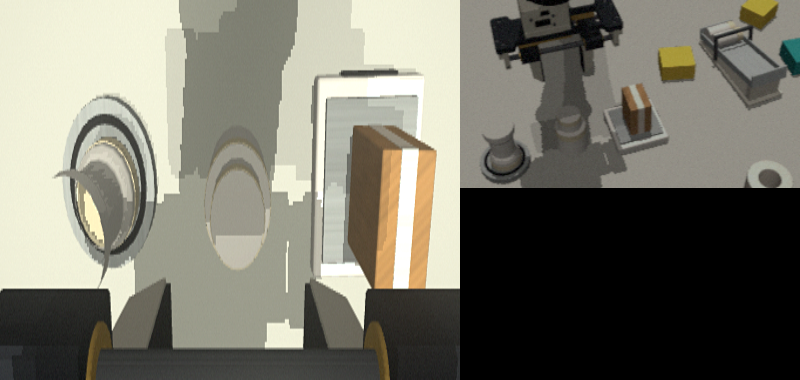

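The last picture shows the pot arc at u 250–305, apex v 188, on the jar at u 245–310, apex v 174, both as predicted for a centred stack. The bottle is on the port, the box on the scale, and the robot is clear. Handing in.

```bash
python3 -c "
from plant import bot;print(bot.hand_in())"
```

```text
the job is handed in; nothing more can be done
None
```

The job is done and handed in at about 26 s of the 112 s allowed. I lifted the box out of the chute and stood it on the scale. I then set the bottle on the port, the jar midway between port and scale, and the pot on top of the jar, in that order.

What the last checks showed:
- **Tubes:** both were at the stop when I looked after lifting the box. I did not measure them again at the end.
- **Box:** upright on the scale, about 1–2 mm from centre.
- **Bottle:** upright on the port, about 3 mm off centre.
- **Jar:** about 1 mm from the midpoint right after placing, and its outline still matched at the end.
- **Pot:** its outline lies centred on the jar to within about 2 mm.

No checks failed. The automatic circle fit missed the pot and jar in the final picture, so I judged the stack from its edges in that image. The scene and top cameras disagreed by about 3–7 mm on the scale and port. I used their average, and the close-up wrist view confirmed it.

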